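# Put the drill set away: fold the bit rack down, shut the lid

## Robot

A 6-joint arm with a two-finger parallel gripper is mounted at the origin on a cart in front of the work surface, level with it; the furniture and walls round the work are solid. World frame = base frame: x ahead of the robot, y to its left, z up, the work surface at z = 0. Lengths are in m, angles in rad, forces in N, time in s.
With the tool pointing down it reaches from about 0.325 to 0.9 m from the base axis. Payload 6.1 kg.
Tool frame: the origin (TCP) lies midway between the tips of the shut fingers; the grasp point (between the pads) lies manip.pinch_z behind it (manip.pinch_z is the distance from the TCP to the grasp point, in m); z points along the fingers, y is the line along which they close (so a half turn about z gives the same grasp; the last joint's range is limited). The gripper opens to 85 mm and grips with 20 to 120 N. Pads are 22 mm wide; open, the fingers measure 114 mm over their backs; the gripper's body (76 mm by 85 mm) begins 54 mm behind the grasp point. The pads swing forward as they close: fully open they stand 13 mm farther back than shut.
Start: joints at [1.144, 0.22, 1.526, -0, 1.395, -0.126], TCP at [0.185, 0.597, 0.231] pointing down, gripper open.
Joint ranges: [-2.98, 2.98], [-0.91, 2.08], [0.09, 2.57], [-1.24, 4.39], [0.2, 2.65], [-2.68, 2.68]. Speed limits (rad/s): [2.57, 2.57, 3.01, 3.14, 3.14, 3.14].

## Interface

Orientations are given as a unit quaternion [x, y, z, w].
In Python, from rig import manip, optics, ticket gives the robot as it stands (manip), with the cameras (optics) and the job (ticket).
- The arm moves only by the shell command python3 nudge.py FILE [FORCE], which reads ROWS from the file FILE. ROWS is a JSON list of rows, 1 to 10 of them, each of 5 numbers: dx, dy, dz in m, then a turn about the tool's z in rad, then the finger opening in m; each row shifts and turns the commanded pose from where the row before left it, along the tool's axes as they then stand; what a row does not reach is not made up. A row lasts 1/12 s, in which the tool goes at most 0.0417 m and 0.125 rad, less where a joint would pass 70% of its speed; a pose out of reach is approached as far as the arm can. The fingers move at their own pace and stop on an object; FORCE is the grip in N (left out, the last holds). Time passes only in rows, so rows that do not move let the fingers close. It prints the time, the measured TCP pose, the force, the opening and the grip force at its end. Input that does not fit is refused with a message, and nothing moves.
- manip.state(): the state, without advancing time (a new reading comes with each control period).
- optics.camera(name): name is "scene" or "top" or "wrist"; returns a dict with "image" (420x560x3 uint8, red, green, blue), "range_z" (420x560 float32, m along the optical axis (not along the pixel's ray), 0 where there is no reading), "fx", "fy", "cx", "cy" (pixels), "xyz" and "attitude" of the camera in the world. Camera axes: x right, y down, z forward; pixel columns grow to the right and rows downward; lengths in m; the calibration is good to about 2 mm. A picture is of the moment at which its call begins.
- ticket.sign_off(): hands the job in; it is judged then, once.
The state is a dict: "time": time; "q": joint angles; "joint_vel": joint speeds; "tau": joint torques, N m; "tool_pos": TCP position; "orientation": TCP orientation; "wrist_force": force on the tool from outside, world axes, zero at the start; "torque": the same for the moment, N m; "gripper_width": finger opening in m; "gripper_force": force on a finger pad.
Only numpy, scipy, OpenCV 4.12 (cv2) and the standard library are available. Lean on these libraries where they do the work, as an engineer would, in place of code of your own. Each camera call takes 0.05 s, during which the arm holds its last target. There are 200 camera calls.

## Task

The drilling is done, so close up the drill set: push the upright bit rack over, away from you, until it lies flat down in its blue case, and only then swing the lid over it and press it down until the catch snaps and the lid is fully shut. Push and press with the fingertips only and without heavy force: do not grip the rack or the lid, do not lift, tip or drag the case, and leave the offcut, the paint pot and the tape measure where they are.

Things in the scene. Friction and masses are not known exactly. Their poses are not given: they have to be found in the camera images.
- drill_case: blue steel drill set case, loose on the bench, about 1.9 kg, standing open. Base 146 mm deep (its x), 170 wide (y), 32 high, walls 3; 46 high with the lid shut. Origin: centre of the underside; x points from the front (robot's side: rack hinge, catch) to the back (lid hinge), z up. A thin sprung catch, 24 mm wide, its top 45 mm up, stands in the middle of the outside of the front wall
- bit_rack (a joint): angle of the bit rack. 0: folded flat into the case, its plate 16 mm above the bench; 1.57: upright. It starts at 1.15 to 1.6 and stops at 1.75. Stiff hinge (about 0.2 Nm): it stays at any angle and must be pushed all the way down; 2 to 4 N do it
- case_lid (a joint): angle of the lid. 0: fully shut; 1.57: upright; stops at 1.9, leaning back. It starts at 1.58 to 1.88. Friction holds it above about 0.9; lower it sinks by its own weight and rests on the catch at about 0.06, still ajar. A press of about 7 N on the middle of its front edge snaps it under the catch. While the rack stands up, the lid runs against it and cannot shut
- rack_hinge (a point): middle of the rack's hinge axis (along the case's y), 52 mm in front of the case's centre and 16 mm above its underside; it does not move in the case
- rack_edge (a point): middle of the free edge of the rack: a black plate 116 mm from hinge axis to free edge, 150 wide, 3 thick. Six drill bits are clipped on the side that faces the robot when upright and faces up when folded; bits and bars stand up to 9 mm off the plate's middle plane. An orange thumb rib, 60 mm wide, lies on that side along the free edge
- lid_hinge (a point): middle of the lid's hinge axis (along the case's y), 76 mm behind the case's centre and 32 mm above its underside; it does not move in the case
- lid_edge (a point): middle of the front edge of the lid (shallow blue cover, 146 mm front to back, 170 wide, 14 deep) on its outer, top face: 149 mm from the hinge axis along the lid and 14 mm off it towards the outside
- offcut_2: loose piece of pale square wood 32 x 110 x 32 mm, to the right of the case; origin at the centre of its underside. Not to be touched
- paint_pot_0: loose small green paint pot with a white lid, 47 mm wide, 50 mm high, to the left of the case; origin at the centre of its underside. Not to be touched
- tape_measure: loose yellow tape measure 35 x 85 x 62 mm behind the case, beyond its lid; origin at the centre of its underside. Not to be touched

How it is judged:
By the outcome, as a careful person would: the job done as asked, in the order asked, and still so for the second after the job is handed in, with the robot touching nothing.
It also fails if it takes over 62 s, if anything falls off the work surface, if the arm or the gripper's body presses on something with over 40 N, if the wrist force passes 120 N, or if a joint passes its speed limit or range.

## Working session

There is one attempt and no reset: what is moved stays moved. The work goes in short steps, Python scripts to look and compute and a shell command to move; the robot and the scene stay as the last step left them, time stands still between calls to the robot, and variables do not carry over. Pictures are saved under pics/ and viewed, at most 10 in all, crops included, and the job is handed in when it is done.

```bash
ls; mkdir -p pics
cat > h.py <<'E'
import numpy as np,cv2
from scipy.spatial.transform import Rotation as R
from rig import manip, optics, ticket
def shot(name,fn=None):
    c=optics.camera(name)
    if fn: cv2.imwrite('pics/'+fn,c['image'][:,:,::-1])
    v,u=np.mgrid[:420,:560]; z=c['range_z']
    P=np.stack([(u-c['cx'])/c['fx']*z,(v-c['cy'])/c['fy']*z,z],-1)
    a=np.array(c['attitude']); M=R.from_quat(a).as_matrix() if a.size==4 else a
    W=P@M.T+np.array(c['xyz']); W[z==0]=np.nan
    return c,W
E
python3 - <<'E'
from h import *
for n in ['scene','top']:
    c,W=shot(n,n+'1.png'); np.save(n+'.npy',W); print(n,c['xyz'],c['attitude'],c['fx'])
a=cv2.imread('pics/scene1.png');b=cv2.imread('pics/top1.png')
print(manip.state(), manip.pinch_z)
E
```

```text
nudge.py
pics
rig.py
scene [0.02236777 0.3182692  0.62881644] [-0.40742395  0.7977735  -0.39917323  0.19550934] 479.37978975452177
top [ 0.5483838  -0.11408691  0.92698781] [-0.70610498  0.70702015 -0.02014451  0.03365219] 518.5685226479607
{'time': 0.1, 'q': array([ 1.14389280e+00,  2.21121197e-01,  1.52747156e+00, -1.93187561e-05,
        1.39473170e+00, -1.26102759e-01]), 'joint_vel': array([-0.00151638, -0.0014934 , -0.00203224,  0.00174679,  0.00070918,
       -0.00024139]), 'tau': array([ 9.10697709e-04, -4.98246968e+01, -3.90547371e+01, -2.40982718e-05,
        5.63997222e-03, -2.56009417e-05]), 'tool_pos': array([0.18496398, 0.59643763, 0.23033811]), 'orientation': array([ 1.49832270e-01,  9.88711050e-01, -8.35607542e-04, -2.27238098e-04]), 'wrist_force': array([ 0.5156559 ,  0.10059343, -0.73046979]), 'torque': array([ 0.07916413, -0.00459179, -0.02148418]), 'gripper_force': 0.0, 'gripper_width': 0.08543143217979729} 0.0187
```

View pics/scene1.png

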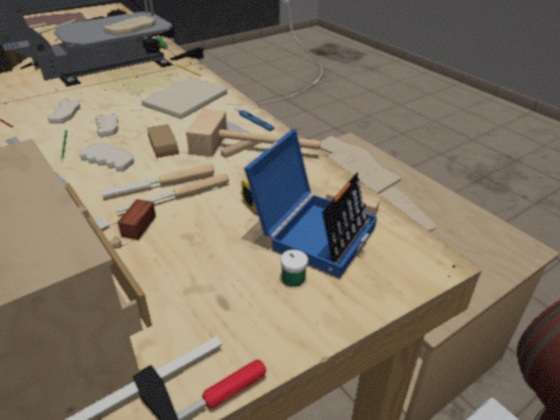

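View pics/top1.png

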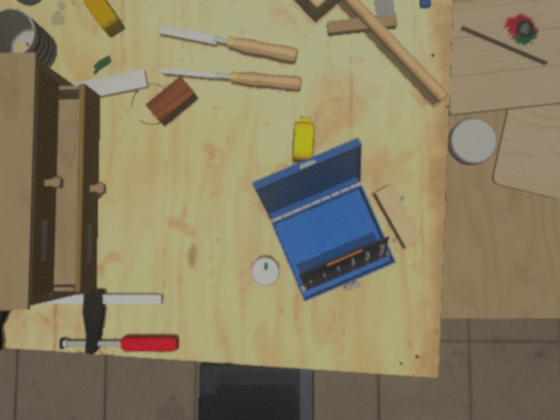

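The scene view shows the case open at about (320,220): the rack is upright at (348,215), the lid leans back, and the pot is at (294,268). In the top view, the base's front corners are at (305,298) and (394,262) and the lid hinge line runs (272,220)-(362,185). The tape is at (303,140), the offcut at (392,215) and the pot at (265,271).

```bash
cat > fit.py <<'E'
from h import *
from scipy.optimize import least_squares
def Rz(a): return R.from_euler('z',a).as_matrix()
def boxd(P,c,h):   # unsigned distance to a box surface
    q=np.abs(P-c)-h
    return np.abs(np.linalg.norm(np.maximum(q,0),axis=1)+np.minimum(q.max(1),0))
def parts(p,P):
    x,y,a,r,l=p
    L=(P-[x,y,0])@Rz(a)
    d=[boxd(L,np.array(c),np.array(h)) for c,h in [((0,0,.0015),(.073,.085,.0015)),((-.0715,0,.016),(.0015,.085,.016)),((.0715,0,.016),(.0015,.085,.016)),((0,.0835,.016),(.073,.0015,.016)),((0,-.0835,.016),(.073,.0015,.016))]]
    # rack: u along plate, n normal (bits side)
    q=L-[-.052,0,.016]; u=q[:,0]*np.cos(r)+q[:,2]*np.sin(r); n=-q[:,0]*np.sin(r)+q[:,2]*np.cos(r)
    d.append(boxd(np.c_[u,q[:,1],n],np.array([.058,0,.003]),np.array([.058,.075,.0045])))
    q=L-[.076,0,.032]; u=-q[:,0]*np.cos(l)+q[:,2]*np.sin(l); n=q[:,0]*np.sin(l)+q[:,2]*np.cos(l)
    M=np.c_[u,q[:,1],n]
    for c,h in [((.076,0,.0125),(.073,.085,.0015)),((.1475,0,.007),(.0015,.085,.007)),((.0045,0,.007),(.0015,.085,.007)),((.076,.0835,.007),(.073,.0015,.007)),((.076,-.0835,.007),(.073,.0015,.007))]: d.append(boxd(M,np.array(c),np.array(h)))
    return np.min(d,0)
def pts(shots):
    out=[]
    for c,W in shots:
        im=cv2.cvtColor(c['image'],cv2.COLOR_RGB2HSV)
        m=((im[...,0]>100)&(im[...,0]<125)&(im[...,1]>120))|(im[...,2]<60)
        m&=(np.abs(W[...,0]-.53)<.2)&(np.abs(W[...,1]+.18)<.16)&(W[...,2]>.004)&(W[...,2]<.25)
        out.append(W[m])
    return out
def fit(P,p0):
    return least_squares(lambda p:parts(p,P),p0,loss='soft_l1',f_scale=.003,x_scale=[.01,.01,.1,.1,.1])
E
python3 - <<'E'
from fit import *
T=np.load('top.npy');S=np.load('scene.npy')
for n,W,l in [('top',T,[(305,298),(394,262),(272,220),(362,185),(257,184),(360,142),(330,262),(386,240),(265,271),(303,140),(392,215),(335,215)]),('scene',S,[(348,215),(354,180),(290,140),(294,260)])]:
    for u,v in l: print(n,u,v,W[v,u].round(3))
sh=[shot('top'),shot('scene')]; Ps=pts(sh)
print([len(p) for p in Ps],[ (p.min(0).round(3),p.max(0).round(3)) for p in Ps])
for P in [Ps[0],Ps[1],np.vstack(Ps)]:
  for a in (.37,-.37):
    f=fit(P[::2],[.52,-.14,a,1.4,1.7]); print(f.x.round(4),f.cost,np.median(np.abs(f.fun)))
E
```

```text
top 305 298 [ 0.452 -0.137  0.017]
top 394 262 [ 0.515 -0.289  0.03 ]
top 272 220 [ 0.589 -0.079  0.001]
top 362 185 [ 0.651 -0.241 -0.002]
top 257 184 [ 0.634 -0.063  0.172]
top 360 142 [ 0.729 -0.238  0.   ]
top 330 262 [ 0.519 -0.172  0.13 ]
top 386 240 [ 0.552 -0.26   0.119]
top 265 271 [ 0.501 -0.069  0.052]
top 303 140 [ 0.721 -0.133  0.063]
top 392 215 [ 0.596 -0.287  0.032]
top 335 215 [ 0.597 -0.191  0.005]
scene 348 215 [ 0.518 -0.21   0.069]
scene 354 180 [ 0.546 -0.244  0.121]
scene 290 140 [ 0.69  -0.2    0.154]
scene 294 260 [ 0.496 -0.065  0.049]
[7839, 8598] [(array([ 0.455, -0.285,  0.004]), array([ 0.699, -0.06 ,  0.178])), (array([ 0.449, -0.286,  0.004]), array([ 0.73 , -0.043,  0.176]))]
[ 0.5468 -0.1808  0.3998  1.2486  1.84  ] 0.014368131424041156 0.002550713920619885
[ 0.5553 -0.1738  0.354  -2.7308  1.7682] 0.09648692843023281 0.0034861288625163147
[ 0.5478 -0.1804  0.3987  1.2454  1.8614] 0.028667707303798307 0.0009861195726888843
[ 0.5455 -0.1812  0.3963  1.2198  1.8799] 0.028826626143902735 0.001063038759611923
[ 0.5472 -0.1805  0.3956  1.245   1.8461] 0.04263692188598902 0.0014699042454612414
[ 0.5473 -0.1804  0.3976  1.3429  1.8648] 0.04157961282955305 0.00139872518762133
```

```bash
cat > w.py <<'E'
from h import *
import sys
C=np.array([.5475,-.1805,0]); A=.397
s=manip.state(); M=R.from_quat(s['orientation']).as_matrix(); c=np.cos(A);d=np.sin(A)
K=np.array([[c,-d,0],[d,c,0],[0,0,1]])
p=np.array(s['tool_pos']); L=(p-C)@K
print('t',s['time'],'case',L.round(4),'heading err',round(A-np.arctan2(M[1,0],M[0,0]),4),'F case',(s['wrist_force']@K).round(2),'q6',s['q'][5].round(2))
if len(sys.argv)>1:
    g=C+K@np.array(eval(sys.argv[1])); print('tool move',((g-p)@M).round(4), 'world',g.round(3))
E
echo '[[0,0,0,0.125,0],[0,0,0,0.125,0],[0,0,0,0.125,0],[0,0,0,0.125,0],[0,0,0,0.125,0],[0,0,0,0.125,0],[0,0,0,0.125,0],[0,0,0,0.125,0],[0,0,0,0.125,0],[0,0,0,0.125,0]]' > next.json && python3 nudge.py next.json 30
echo '[[0,0,0,0.125,0],[0,0,0,0.125,0],[0,0,0,0.125,0],[0,0,0,0.125,0],[0,0,0,0.125,0],[0,0,0,0.125,0],[0,0,0,0.125,0],[0,0,0,0.125,0],[0,0,0,0.125,0],[0,0,0,0.068,0]]' > next.json && python3 nudge.py next.json
python3 w.py '[-.17,0,.231]'
python3 - <<'E'
import numpy as np
W=np.load('top.npy');m=(W[...,2]>.04)&(W[...,1]>-.04)&(W[...,0]<.75)&(W[...,0]>.1)
Q=W[m]
for y in np.arange(-.05,.5,.05):
    q=Q[abs(Q[:,1]-y)<.025]; print(round(y,2),q[:,0].min().round(3) if len(q) else None,q[:,2].max().round(3) if len(q) else None)
E
```

```text
time: 1.03
tool_pos: [0.1851, 0.5968, 0.231]
orientation: [0.702, 0.712, -0.0, 0.0]
wrist_force: [0.3, 0.1, -0.5]
gripper_width: -0.0002
gripper_force: 0.0
time: 1.87
tool_pos: [0.1851, 0.5968, 0.231]
orientation: [0.981, 0.194, -0.0, 0.0]
wrist_force: [-0.3, -0.6, -0.4]
gripper_width: 0.0
gripper_force: 0.0
t 1.8667 case [-0.0337  0.8569  0.231 ] heading err 0.0056 F case [-0.52 -0.44 -0.37] q6 2.32
tool move [-1.315e-01  8.577e-01  4.000e-04] world [ 0.391 -0.246  0.231]
-0.05 None None
0.0 None None
0.05 None None
0.1 None None
0.15 None None
0.2 0.475 0.207
0.25 0.46 0.249
0.3 0.581 0.248
0.35 None None
0.4 None None
0.45 None None
```

```bash
echo '[[-0.002,0.041,0,0,0],[-0.002,0.041,0,0,0],[-0.002,0.041,0,0,0],[-0.002,0.041,0,0,0],[-0.002,0.041,0,0,0],[-0.002,0.041,0,0,0],[-0.002,0.041,0,0,0],[-0.002,0.041,0,0,0],[-0.002,0.041,0,0,0],[-0.002,0.041,0,0,0]]' > next.json && python3 nudge.py next.json
echo '[[-0.002,0.041,0,0,0],[-0.002,0.041,0,0,0],[-0.011,0.035,0,0,0],[-0.011,0.035,0,0,0],[-0.011,0.035,0,0,0],[-0.011,0.035,0,0,0],[-0.011,0.035,0,0,0],[-0.011,0.035,0,0,0],[-0.011,0.035,0,0,0],[-0.011,0.035,0,0,0]]' > next.json && python3 nudge.py next.json
python3 w.py '[-.12,0,.1]'
```

```text
time: 2.7
tool_pos: [0.3256, 0.2095, 0.2314]
orientation: [0.98, 0.198, 0.0, -0.0]
wrist_force: [2.1, -0.5, 0.7]
gripper_width: -0.0003
gripper_force: 0.0
time: 3.53
tool_pos: [0.3807, -0.1601, 0.2315]
orientation: [0.98, 0.197, 0.0, 0.0]
wrist_force: [0.8, 0.1, -0.8]
gripper_width: 0.0001
gripper_force: 0.0
t 3.5333 case [-0.146   0.0833  0.2315] heading err -0.0002 F case [ 0.78 -0.27 -0.83] q6 0.58
tool move [0.0259 0.0832 0.1315] world [ 0.437 -0.227  0.1  ]
```

```bash
echo '[[0.013,0.04,0.02,0,0],[0.013,0.04,0.035,0,0],[0,0.003,0.035,0,0],[0,0,0.035,0,0],[0.02,0,0.003,0,0],[0.015,0,0,0,0],[0,0,0,0,0]]' > next.json && python3 nudge.py next.json
python3 - <<'E'
from fit import *
c,W=shot('scene','scene2.png')
cv2.imwrite('pics/s2.png',cv2.resize(cv2.imread('pics/scene2.png')[100:310,200:440],None,fx=2.4,fy=2.4))
E
python3 w.py '[-.043,0,.104]'
```

```text
time: 4.12
tool_pos: [0.4609, -0.1992, 0.1127]
orientation: [0.98, 0.198, -0.0, -0.001]
wrist_force: [0.6, 0.3, 0.2]
gripper_width: -0.0002
gripper_force: 0.0
t 4.1667 case [-0.0879  0.016   0.1133] heading err -0.0022 F case [-0.67 -0.32  0.64] q6 0.6
tool move [0.0448 0.0161 0.0092] world [ 0.508 -0.197  0.104]
```

View pics/s2.png

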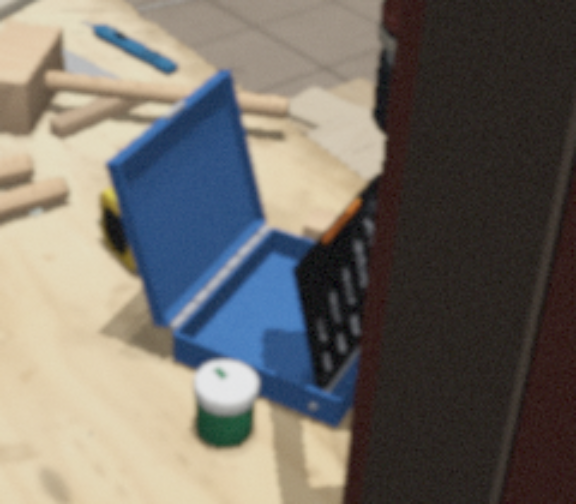

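The crop shows the lid leaning back, with the rack still up at about (340,290). The arm hides the gripper, so I'll go on by force.

```bash
echo '[[0.01,0.016,0.008,0,0],[0.01,0,0,0,0],[0.008,0,0,0,0],[0.006,0,0,0,0],[0,0,0,0,0]]' > next.json && python3 nudge.py next.json; python3 w.py
echo '[[0.006,0,0,0,0],[0.006,0,0,0,0],[0.006,0,0.001,0,0],[0.006,0,0.001,0,0],[0,0,0,0,0]]' > next.json && python3 nudge.py next.json; python3 w.py '[-.022,0,.0966]'
```

```text
time: 4.58
tool_pos: [0.4983, -0.2011, 0.1064]
orientation: [0.98, 0.198, 0.0, 0.0]
wrist_force: [1.2, 0.7, 0.2]
gripper_width: -0.0001
gripper_force: 0.0
t 4.5833 case [-0.0533 -0.      0.1064] heading err -0.0017 F case [1.39 0.18 0.22] q6 0.64
time: 5.0
tool_pos: [0.5202, -0.1919, 0.1035]
orientation: [0.98, 0.198, -0.0, -0.0]
wrist_force: [0.1, -0.5, 0.0]
gripper_width: 0.0001
gripper_force: 0.0
t 5.0 case [-0.0296  0.      0.1035] heading err -0.0013 F case [-0.14 -0.47  0.03] q6 0.68
tool move [0.0076 0.0001 0.0069] world [ 0.527 -0.189  0.097]
```

```bash
echo '[[0.004,0,0.003,0,0],[0.004,0,0.003,0,0],[0.005,0,0.002,0,0],[0.005,0,0.003,0,0]]' > next.json && python3 nudge.py next.json; python3 w.py
echo '[[0.005,0,0.004,0,0],[0.004,0,0.004,0,0]]' > next.json && python3 nudge.py next.json; python3 w.py '[.012,0,.067]'
```

```text
time: 5.33
tool_pos: [0.5365, -0.1854, 0.0925]
orientation: [0.98, 0.197, -0.0, 0.0]
wrist_force: [-0.9, -1.4, 0.2]
gripper_width: -0.0001
gripper_force: 0.8
t 5.3333 case [-0.0121 -0.0003  0.0925] heading err -0.0006 F case [-1.37 -0.92  0.19] q6 0.7
time: 5.5
tool_pos: [0.5453, -0.1817, 0.0845]
orientation: [0.98, 0.198, 0.0, 0.0]
wrist_force: [-0.5, -0.5, 1.9]
gripper_width: 0.0001
gripper_force: 0.7
t 5.5 case [-0.0025 -0.0002  0.0845] heading err -0.0008 F case [-0.7  -0.26  1.93] q6 0.71
tool move [ 0.0145 -0.0002  0.0175] world [ 0.559 -0.176  0.067]
```

Contact is on, at about 2 N. I'll keep following the arc.

```bash
echo '[[0.005,0,0.006,0,0],[0.005,0,0.006,0,0],[0.004,0,0.006,0,0],[0.003,0,0.006,0,0],[0.003,0,0.006,0,0]]' > next.json && python3 nudge.py next.json; python3 w.py '[.022,0,.047]'
echo '[[0.002,0,0.004,0,0],[0.002,0,0.004,0,0]]' > next.json && python3 nudge.py next.json; python3 w.py '[.027,0,.03]'
```

```text
time: 5.92
tool_pos: [0.5632, -0.1739, 0.054]
orientation: [0.98, 0.198, -0.0, -0.0]
wrist_force: [0.4, 0.1, 0.7]
gripper_width: 0.0003
gripper_force: 0.6
t 5.9167 case [ 0.0171 -0.      0.054 ] heading err -0.0009 F case [ 0.43 -0.11  0.73] q6 0.74
tool move [ 0.0049 -0.      0.007 ] world [ 0.568 -0.172  0.047]
time: 6.08
tool_pos: [0.5664, -0.1725, 0.0459]
orientation: [0.98, 0.198, -0.0, -0.0]
wrist_force: [-0.4, 0.0, 0.3]
gripper_width: -0.0002
gripper_force: 0.6
t 6.0833 case [0.0205 0.0001 0.0459] heading err -0.0009 F case [-0.38  0.2   0.3 ] q6 0.74
tool move [0.0065 0.0001 0.0159] world [ 0.572 -0.17   0.03 ]
```

```bash
echo '[[0.002,0,0.004,0,0],[0.002,0,0.004,0,0],[0.001,0,0.004,0,0],[0.001,0,0.003,0,0]]' > next.json && python3 nudge.py next.json; python3 w.py
echo '[[0,0,0.002,0,0],[0,0,0.002,0,0]]' > next.json && python3 nudge.py next.json;python3 w.py
```

```text
time: 6.42
tool_pos: [0.572, -0.1702, 0.0312]
orientation: [0.98, 0.198, -0.0, -0.0]
wrist_force: [-0.4, -0.0, 1.2]
gripper_width: -0.0
gripper_force: 0.5
t 6.4167 case [ 0.0266 -0.      0.0312] heading err -0.0008 F case [-0.34  0.1   1.16] q6 0.75
time: 6.58
tool_pos: [0.5724, -0.1703, 0.0277]
orientation: [0.98, 0.198, 0.0, 0.0]
wrist_force: [0.3, -0.2, 0.9]
gripper_width: -0.0
gripper_force: 0.5
t 6.5833 case [ 0.027  -0.0002  0.0277] heading err -0.0007 F case [ 0.2  -0.33  0.92] q6 0.75
```

```bash
echo '[[0,0,0.002,0,0],[0,0,0.001,0,0]]' > next.json && python3 nudge.py next.json; python3 w.py
echo '[[0,0,0.001,0,0],[0,0,0.001,0,0]]' > next.json && python3 nudge.py next.json;python3 w.py
python3 - <<'E'
from fit import *
c,W=shot('scene','scene3.png')
cv2.imwrite('pics/s3.png',cv2.resize(cv2.imread('pics/scene3.png')[100:310,200:440],None,fx=2.4,fy=2.4))
E
```

```text
time: 6.75
tool_pos: [0.5723, -0.1703, 0.0247]
orientation: [0.98, 0.198, 0.0, 0.0]
wrist_force: [0.1, 0.6, 1.1]
gripper_width: -0.0003
gripper_force: 0.5
t 6.75 case [ 0.0268 -0.0002  0.0247] heading err -0.0008 F case [0.29 0.52 1.11] q6 0.75
time: 6.92
tool_pos: [0.5723, -0.1704, 0.0229]
orientation: [0.98, 0.198, 0.0, 0.0]
wrist_force: [0.6, 1.3, -0.3]
gripper_width: 0.0001
gripper_force: 0.5
t 6.9167 case [ 0.0268 -0.0003  0.0229] heading err -0.0008 F case [ 1.07  1.01 -0.28] q6 0.75
```

View pics/s3.png

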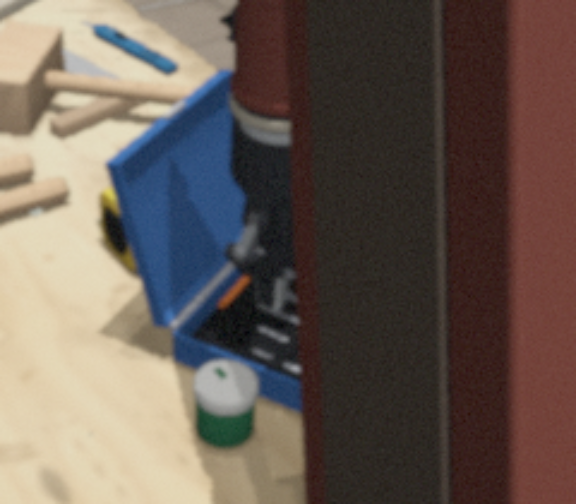

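The rack is down in the case (orange rib at (235,292)) with the fingers on it. I'll press on until the force shows the stop.

```bash
for i in 1; do echo '[[0,0,0.001,0,0],[0,0,0.001,0,0],[0,0,0,0,0]]' > next.json && python3 nudge.py next.json; done; python3 w.py
echo '[[0,0,0.001,0,0],[0,0,0.001,0,0],[0,0,0,0,0]]' > next.json && python3 nudge.py next.json;python3 w.py
```

```text
time: 7.22
tool_pos: [0.5721, -0.1704, 0.0206]
orientation: [0.98, 0.198, -0.0, 0.0]
wrist_force: [-0.1, 0.2, 0.5]
gripper_width: 0.0003
gripper_force: 0.2
t 7.2167 case [ 0.0266 -0.0002  0.0206] heading err -0.0007 F case [0.04 0.25 0.46] q6 0.75
time: 7.47
tool_pos: [0.572, -0.1704, 0.0185]
orientation: [0.98, 0.198, -0.0, -0.0]
wrist_force: [0.4, -0.1, -0.3]
gripper_width: 0.0002
gripper_force: 0.1
t 7.4667 case [ 0.0266 -0.0001  0.0185] heading err -0.0008 F case [ 0.38 -0.23 -0.28] q6 0.75
```

```bash
echo '[[0,0,0.001,0,0],[0,0,0,0,0]]' > next.json && python3 nudge.py next.json;python3 w.py; echo '[[0,0,0.001,0,0],[0,0,0,0,0]]' > next.json && python3 nudge.py next.json;python3 w.py
```

```text
time: 7.63
tool_pos: [0.572, -0.1703, 0.0176]
orientation: [0.98, 0.198, -0.0, -0.0]
wrist_force: [0.4, -0.0, 1.2]
gripper_width: -0.0
gripper_force: 0.0
t 7.6333 case [ 0.0265 -0.0001  0.0176] heading err -0.0008 F case [ 0.35 -0.19  1.24] q6 0.75
time: 7.8
tool_pos: [0.572, -0.1703, 0.0174]
orientation: [0.98, 0.198, -0.0, -0.0]
wrist_force: [-2.8, 1.2, 6.4]
gripper_width: -0.0
gripper_force: 3.3
t 7.8 case [ 0.0266 -0.0001  0.0174] heading err -0.0009 F case [-2.15  2.16  6.43] q6 0.75
```

The stop is felt at 6 N with the tip on the plate's top (17.4 mm). Now I'll lift off.

```bash
echo '[[0,0,-0.01,0,0],[0,0,-0.03,0,0],[0,0,-0.04,0,0],[-0.005,0,-0.04,0,0],[-0.005,0,-0.04,0,0],[0,0,-0.04,0,0],[0,0,-0.02,0,0],[0,0,0,0,0]]' > next.json && python3 nudge.py next.json; python3 w.py '[.17,0,.24]'
python3 - <<'E'
from fit import *
c,W=shot('top','top4.png'); 
cv2.imwrite('pics/t4.png',cv2.resize(c['image'][100:320,220:440,::-1],None,fx=2.5,fy=2.5))
c,W=shot('scene');im=cv2.cvtColor(c['image'],cv2.COLOR_RGB2HSV)
P=pts([(c,W)])[0]; P=P[((P-[.5475,-.1805,0])@Rz(.397)@[1,0,0])>-.08]; P=P[(P[:,2]<.19)]
f=fit(P[::2],[.5475,-.1805,.397,.02,1.85]);print(f.x.round(4),f.cost)
E
```

```text
time: 8.47
tool_pos: [0.5659, -0.1756, 0.2447]
orientation: [0.98, 0.198, 0.005, 0.003]
wrist_force: [-0.1, 0.0, 0.6]
gripper_width: -0.0002
gripper_force: 0.0
t 8.4667 case [ 0.0189 -0.0026  0.2447] heading err -0.0007 F case [-0.11  0.09  0.59] q6 0.74
tool move [ 0.1511 -0.0025  0.0059] world [ 0.704 -0.115  0.24 ]
[ 0.5486 -0.1819  0.4017  0.0327  1.8603] 0.010852752303519796
```

View pics/t4.png

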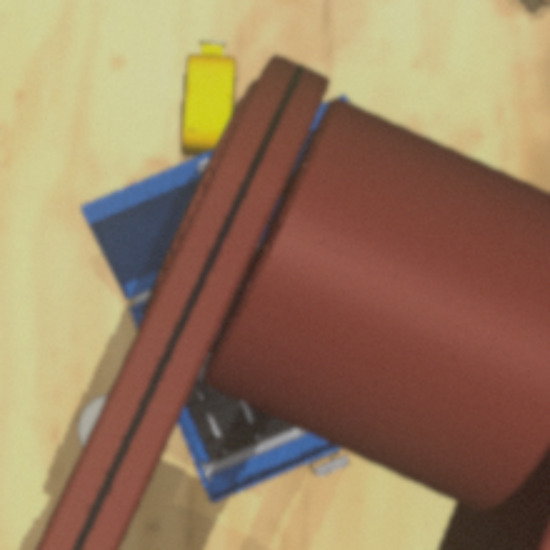

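From above, the arm covers most of the case, but the rack is seen flat at (230,420). The fit gives the case unmoved, the rack about 0 and the lid at 1.86. Next I go over the lid and behind it.

```bash
echo '[[0.038,0,0,0,0],[0.038,-0.002,0,0,0],[0.038,0,0,0,0],[0.037,0,0,0,0],[0,0,0,0,0],[0,0,0,0,0]]' > next.json && python3 nudge.py next.json; python3 w.py '[.17,0,.135]'
```

```text
time: 9.07
tool_pos: [0.7009, -0.1122, 0.2316]
orientation: [0.98, 0.199, -0.003, -0.002]
wrist_force: [-0.8, -0.1, 0.6]
gripper_width: -0.0001
gripper_force: 0.0
t 9.0667 case [0.1678 0.0037 0.2316] heading err -0.003 F case [-0.76  0.17  0.55] q6 0.9
tool move [0.0027 0.0041 0.0966] world [ 0.704 -0.115  0.135]
```

```bash
echo '[[0.002,0.004,0.03,0,0],[0,0,0.03,0,0],[0,0,0.02,0,0],[0,0,0.015,0,0],[0,0,0,0,0]]' > next.json && python3 nudge.py next.json; python3 w.py
echo '[[-0.01,0,0,0,0],[-0.01,0,0,0,0],[-0.01,0,0,0,0],[-0.01,0,0,0,0],[-0.008,0,-0.002,0,0],[0,0,0,0,0]]' > next.json && python3 nudge.py next.json; python3 w.py '[.104,0,.15]'
```

```text
time: 9.48
tool_pos: [0.7009, -0.1166, 0.1362]
orientation: [0.98, 0.197, -0.004, -0.002]
wrist_force: [-1.2, -0.2, 0.1]
gripper_width: -0.0001
gripper_force: 0.0
t 9.4833 case [ 0.1662 -0.0003  0.1362] heading err 0.0 F case [-1.18  0.28  0.14] q6 0.9
time: 9.98
tool_pos: [0.6601, -0.1365, 0.146]
orientation: [0.98, 0.197, 0.001, 0.001]
wrist_force: [0.0, -0.9, 0.4]
gripper_width: 0.0002
gripper_force: 0.0
t 9.9833 case [ 0.1209 -0.003   0.146 ] heading err 0.0002 F case [-0.3 -0.8  0.4] q6 0.85
tool move [-0.0169 -0.003  -0.0041] world [ 0.643 -0.14   0.15 ]
```

```bash
echo '[[-0.009,-0.003,-0.002,0,0],[-0.009,0,-0.001,0,0],[-0.009,0,0,0,0],[-0.009,0,0,0,0],[-0.009,0,0,0,0],[-0.008,0,0,0,0]]' > next.json && python3 nudge.py next.json; python3 w.py '[.034,0,.14]'
```

```text
time: 10.48
tool_pos: [0.6095, -0.1536, 0.1466]
orientation: [0.98, 0.197, -0.0, -0.0]
wrist_force: [1.2, 0.3, 0.1]
gripper_width: 0.0001
gripper_force: 0.5
t 10.4833 case [0.0676 0.0009 0.1466] heading err -0.0006 F case [ 1.25 -0.15  0.13] q6 0.8
tool move [-0.0336  0.0009  0.0066] world [ 0.579 -0.167  0.14 ]
```

```bash
echo '[[-0.008,0,0.001,0,0],[-0.008,0,0.001,0,0],[-0.008,0,0.002,0,0],[-0.008,0,0.002,0,0],[-0.007,0,0.003,0,0],[-0.006,0,0.003,0,0],[-0.006,0,0.004,0,0]]' > next.json && python3 nudge.py next.json; python3 w.py '[-.004,0,.111]'
echo '[[-0.005,0,0.005,0,0],[-0.005,0,0.006,0,0],[-0.004,0,0.006,0,0]]' > next.json && python3 nudge.py next.json; python3 w.py '[-.018,0,.0916]'
python3 - <<'E'
from fit import *
c,W=shot('scene','scene5.png')
cv2.imwrite('pics/s5.png',cv2.resize(cv2.imread('pics/scene5.png')[100:310,200:440],None,fx=2.4,fy=2.4))
E
```

```text
time: 11.07
tool_pos: [0.5628, -0.1732, 0.1305]
orientation: [0.98, 0.198, -0.0, 0.0]
wrist_force: [0.2, -0.1, 1.7]
gripper_width: -0.0003
gripper_force: 0.2
t 11.0667 case [0.017  0.0008 0.1305] heading err -0.0007 F case [ 0.14 -0.18  1.72] q6 0.74
tool move [-0.021   0.0008  0.0195] world [ 0.544 -0.182  0.111]
time: 11.32
tool_pos: [0.55, -0.1785, 0.1131]
orientation: [0.98, 0.198, -0.0, -0.0]
wrist_force: [-0.1, -0.3, -0.1]
gripper_width: -0.0001
gripper_force: 0.1
t 11.3167 case [0.0031 0.0009 0.1131] heading err -0.0008 F case [-0.21 -0.18 -0.07] q6 0.72
tool move [-0.0211  0.0009  0.0215] world [ 0.531 -0.187  0.092]
```

View pics/s5.png

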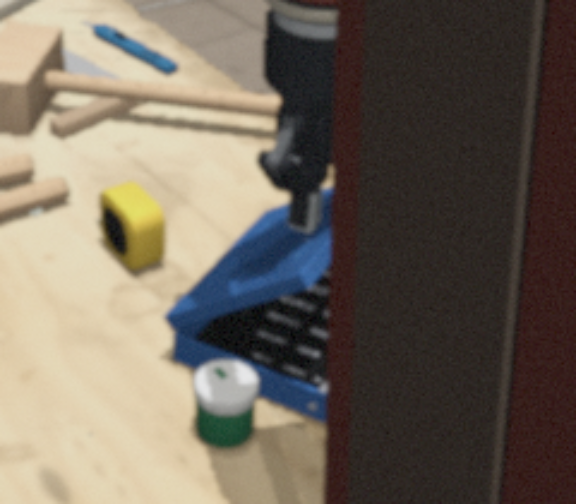

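The lid is swinging over at about 0.6 rad with the fingertips on its face at (303,225), and the rack lies flat below. I'll follow it down.

```bash
echo '[[-0.004,0,0.007,0,0],[-0.004,0,0.007,0,0],[-0.004,0,0.007,0,0],[-0.004,0,0.007,0,0],[-0.003,0,0.007,0,0],[-0.003,0,0.007,0,0]]' > next.json && python3 nudge.py next.json; python3 w.py '[-.032,0,.055]'
```

```text
time: 11.87
tool_pos: [0.5298, -0.1869, 0.0708]
orientation: [0.98, 0.198, -0.0, -0.0]
wrist_force: [0.5, -0.3, 0.3]
gripper_width: 0.0002
gripper_force: 0.0
t 11.8667 case [-0.0188  0.001   0.0708] heading err -0.0008 F case [ 0.38 -0.48  0.31] q6 0.69
tool move [-0.0132  0.001   0.0159] world [ 0.518 -0.193  0.055]
```

```bash
echo '[[-0.015,0,0.002,0,0],[-0.015,0,0.002,0,0],[-0.011,0,0.003,0,0],[0,0,0.003,0,0],[0,0,0.002,0,0],[0,0,0.002,0,0],[0,0,0,0,0]]' > next.json && python3 nudge.py next.json; python3 w.py
echo '[[0,0,0.002,0,0],[0,0,0.001,0,0],[0,0,0,0,0]]' > next.json && python3 nudge.py next.json; python3 w.py
```

```text
time: 12.45
tool_pos: [0.4929, -0.2025, 0.0575]
orientation: [0.98, 0.198, 0.0, -0.0]
wrist_force: [0.0, 0.2, 0.1]
gripper_width: 0.0001
gripper_force: 0.0
t 12.45 case [-0.0589  0.0008  0.0575] heading err -0.001 F case [0.08 0.14 0.05] q6 0.63
time: 12.7
tool_pos: [0.4926, -0.2025, 0.0545]
orientation: [0.98, 0.198, -0.0, -0.0]
wrist_force: [-0.7, -0.5, 0.6]
gripper_width: 0.0001
gripper_force: 0.0
t 12.7 case [-0.0591  0.0009  0.0545] heading err -0.0013 F case [-0.87 -0.22  0.59] q6 0.63
```

```bash
echo '[[0,0,0.001,0,0],[0,0,0.001,0,0],[0,0,0,0,0]]' > next.json && python3 nudge.py next.json; python3 w.py
echo '[[0,0,0.001,0,0],[0,0,0.001,0,0],[0,0,0,0,0]]' > next.json && python3 nudge.py next.json; python3 w.py
```

```text
time: 12.95
tool_pos: [0.4927, -0.2027, 0.0537]
orientation: [0.98, 0.198, 0.0, -0.0]
wrist_force: [-3.4, 2.5, 8.6]
gripper_width: 0.0001
gripper_force: 3.7
t 12.95 case [-0.0591  0.0007  0.0537] heading err -0.001 F case [-2.19  3.6   8.55] q6 0.63
time: 13.2
tool_pos: [0.4925, -0.2028, 0.0516]
orientation: [0.98, 0.198, -0.0, 0.0]
wrist_force: [-2.7, 1.0, 6.5]
gripper_width: 0.0004
gripper_force: 3.1
t 13.2 case [-0.0594  0.0008  0.0516] heading err -0.001 F case [-2.11  1.96  6.46] q6 0.63
```

```bash
echo '[[0,0,0.001,0,0],[0,0,0.001,0,0],[0,0,0,0,0]]' > next.json && python3 nudge.py next.json; python3 w.py
echo '[[0,0,0.001,0,0],[0,0,0.001,0,0],[0,0,0,0,0]]' > next.json && python3 nudge.py next.json; python3 w.py
```

```text
time: 13.45
tool_pos: [0.4925, -0.2027, 0.0486]
orientation: [0.98, 0.198, 0.0, 0.0]
wrist_force: [-1.2, 0.0, -0.1]
gripper_width: 0.0003
gripper_force: 0.0
t 13.45 case [-0.0593  0.0008  0.0486] heading err -0.0008 F case [-1.11  0.48 -0.13] q6 0.63
time: 13.7
tool_pos: [0.4923, -0.2026, 0.0463]
orientation: [0.98, 0.198, -0.0, -0.0]
wrist_force: [-0.7, 0.2, -0.3]
gripper_width: 0.0004
gripper_force: 0.0
t 13.7 case [-0.0595  0.001   0.0463] heading err -0.0008 F case [-0.59  0.43 -0.26] q6 0.63
```

```bash
echo '[[0,0,0.001,0,0],[0,0,0,0,0],[0,0,0,0,0]]' > next.json && python3 nudge.py next.json; python3 w.py
```

```text
time: 13.95
tool_pos: [0.4925, -0.2027, 0.046]
orientation: [0.98, 0.198, -0.0, -0.0]
wrist_force: [-1.4, 1.3, 4.1]
gripper_width: -0.0
gripper_force: 1.8
t 13.95 case [-0.0593  0.0008  0.046 ] heading err -0.0008 F case [-0.77  1.76  4.07] q6 0.63
```

It snapped: the force dropped to 0, then met a stop at 46 mm, which is the shut height. One more firm press, then I retreat and check.

```bash
echo '[[0,0,0.001,0,0],[0,0,0,0,0],[0,0,-0.003,0,0],[0,0,-0.02,0,0],[0,0,-0.04,0,0],[0,0,-0.04,0,0],[0,0,-0.04,0,0],[-0.02,-0.03,-0.03,0,0]]' > next.json && python3 nudge.py next.json
echo '[[-0.012,-0.038,0,0,0],[-0.012,-0.038,0,0,0],[0,-0.038,0,0,0],[0,-0.04,0,0,0],[0,-0.04,0,0,0],[0,-0.04,0,0,0],[0,-0.04,0,0,0],[0,0,0,0,0],[0,0,0,0,0]]' > next.json && python3 nudge.py next.json
python3 - <<'E'
from fit import *
c,W=shot('top','top6.png'); d,V=shot('scene','scene6.png')
cv2.imwrite('pics/f.png',np.hstack([cv2.resize(c['image'][100:320,220:440,::-1],(400,400)),cv2.resize(d['image'][130:310,220:400,::-1],(400,400))]))
Ps=np.vstack(pts([(c,W),(d,V)]))
f=fit(Ps[::2],[.5475,-.1805,.397,0,0.02]);print(f.x.round(4),f.cost)
for X in (W,V):
  L=(X-[.5475,-.1805,0])@Rz(.397); m=(abs(L[...,1])<.08)
  print([np.nanmedian(L[m&(abs(L[...,0]-x)<.006)][:,2]).round(4) for x in (-.06,-.03,0,.03,.06)])
print(manip.state()['time'],manip.state()['wrist_force'])
E
```

```text
time: 14.62
tool_pos: [0.4694, -0.1878, 0.219]
orientation: [0.98, 0.197, 0.003, 0.003]
wrist_force: [0.0, 0.7, 1.5]
gripper_width: -0.0004
gripper_force: 0.0
time: 15.37
tool_pos: [0.3371, 0.06, 0.2145]
orientation: [0.98, 0.2, 0.001, 0.0]
wrist_force: [0.2, 0.6, 0.1]
gripper_width: 0.0002
gripper_force: 0.0
[ 5.490e-01 -1.801e-01  4.116e-01  2.000e-04  2.130e-02] 0.01771703515016192
[np.float64(0.0465), np.float64(0.0466), np.float64(0.0464), np.float64(0.0464), np.float64(0.0465)]
[np.float64(0.0459), np.float64(0.0458), np.float64(0.0458), np.float64(-0.8161), np.float64(-0.8207)]
15.4667 [-0.93407485 -0.56349771 -0.03189585]
```

View pics/f.png

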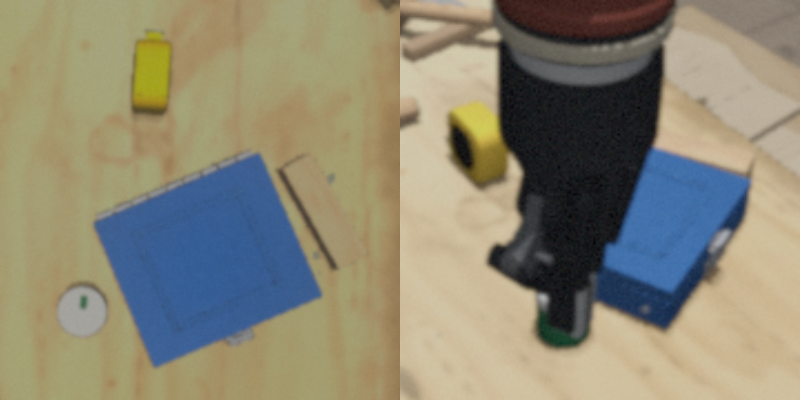

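The lid is flat at 46 mm all over (blue square centred at (208,260)), the catch is at (238,338), and the pot, offcut and tape are where they were. Handing in.

```bash
python3 -c "
from rig import manip, optics, ticket
print(ticket.sign_off())"
```

```text
the job is handed in; nothing more can be done
None
```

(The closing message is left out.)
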